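# Set up the tilting buffing frame: pad, kickstand, hold upright

## Robot

A 6-joint arm with a two-finger parallel gripper is mounted at the origin on a cart in front of the work surface, level with it; the furniture and walls round the work are solid. World frame = base frame: x ahead of the robot, y to its left, z up, the work surface at z = 0. Lengths are in m, angles in rad, forces in N, time in s.
With the tool pointing down it reaches from about 0.3 to 0.875 m from the base axis. Payload 6.4 kg.
Tool frame: the origin (TCP) lies between the finger pads; the fingertips stand 19 mm ahead of it and the grasp point (between the pads) is the TCP (ctrl.tips_ahead is the z of the fingertips in the tool frame, in m); z points along the fingers, y is the line along which they close (so a half turn about z gives the same grasp; the last joint's range is limited). The gripper opens to 85 mm and grips with 20 to 120 N. Pads are 22 mm wide; open, the fingers measure 114 mm over their backs; the gripper's body (76 mm by 85 mm) begins 54 mm behind the grasp point. The pads swing forward as they close: fully open they stand 13 mm farther back than shut.
Start: joints at [-1.309, 0.181, 1.607, -0, 1.354, -0.206], TCP at [0.259, -0.513, 0.215] pointing down, gripper open.
Joint ranges: [-2.99, 2.99], [-0.89, 2.07], [0.3, 2.58], [-1.14, 4.28], [0, 2.63], [-3.12, 3.12]. Speed limits (rad/s): [2.57, 2.57, 3.01, 3.14, 3.14, 3.14].

## Interface

Orientations are given as a unit quaternion [w, x, y, z].
In Python, from bench import readout, vision, ctrl gives the robot as it stands.
- The arm moves only by the tool play_rows, never from a script. Its arguments are lists of equal length, an entry for each row: "xyz": the shift along the tool's x, y, z in mm, a list of three; "rot": the turn, a rotation vector about the tool's x, y, z in rad, a list of three; "grip": the opening, from 0 (shut) to 1 (fully open). In form: {"xyz": [[x, y, z], ...], "rot": [[rx, ry, rz], ...], "grip": [grip, ...]}. A call has exactly 10 rows; each row is the pose to reach, as a shift and turn from the pose commanded when the call began, along the tool's axes at that moment; what a row does not reach only later rows make up. A row lasts 1/8 s, in which the tool goes at most 62.5 mm and 10.7 degrees, less where a joint would pass 70% of its speed; a pose out of reach is approached as far as the arm can. A call with a gripper value outside its range is refused whole. The fingers move at their own pace and stop on an object; the grip force is fixed at half the most. Time passes only in rows, so rows that repeat a pose let the fingers close, or fill a call up. It gives the time, the measured TCP pose, the force, the opening and the grip force at its end, in the units of the state.
- readout.get_obs(): the state, without advancing time (a new reading comes with each control period).
- vision.camera(name): name is "scene" or "side" or "wrist"; returns a dict with "color" (400x640x3 uint8, red, green, blue), "depth" (400x640 float32, m along the optical axis (not along the pixel's ray), 0 where there is no reading), "camera_matrix" (3x3 intrinsics, pixels), "extrinsics" (4x4, takes a point from camera to world coordinates); the wrist camera has in their place "hand_eye" (4x4, takes a point from camera to tool coordinates, whose origin is the TCP and whose axes are the flange's). Camera axes: x right, y down, z forward; pixel columns grow to the right and rows downward; lengths in m; the calibration is good to about 2 mm. The wrist camera is an equidistant fisheye: a pixel r from the principal point sees the ray r / f radians off the axis. A picture is of the moment at which its call begins: read the wrist's pose just before it.
- ctrl.hand_in(): hands the job in; it is judged then, once.
The state is a dict: "time_s": time; "q": joint angles; "dq": joint speeds; "joint_efforts": joint torques, N m; "eef_pos": TCP position; "eef_rot": TCP orientation; "wrist_force": force on the tool from outside, world axes, zero at the start; "torque": the same for the moment, N m; "opening": opening from 0.0 (shut) to 1.0 (fully open); "grasp_force": force on a finger pad.
Only numpy, scipy, OpenCV 4.12 (cv2) and the standard library are available. Lean on these libraries where they do the work, as an engineer would, in place of code of your own. Each camera call takes 0.05 s, during which the arm holds its last target. There are 200 camera calls.

## Task

Get the small buffing frame ready for its felt wheel to be changed. Leave the frame leaning back on its stop while you slide the round black sanding pad flat along the bench into the ring scribed in front of the frame, centred in it, and then swing the folded kickstand down past its centre until it snaps home over the pad. Last, take the frame by its top bar, pull it up until it stands upright and keep holding it there, without letting it tip forward on to the kickstand: the job finishes with you holding it, so do not let go, and do not disturb the other things on the bench.

Things in the scene. Friction and masses are not known exactly. Their poses are not given: they have to be found in the camera images.
- stand_base: Fixed dark steel foot bracket of the buffing frame: a plate 70 (x, from -40 to +30) x 116 (y) x 8 mm with two cheeks that carry the axle. Origin on the bench surface below the axle; the axle is 30 mm above it, parallel to this body's y. Its -x side is the front, towards the robot. It stands at another place and yaw each time.
- frame (a joint): Lean of the frame about the axle (rad, hinge along stand_base +y). 0 = upright; 0.35 = leaning back (+x, away from the robot) on its stop, where it starts and rests by its weight alone: over 2 N pulling at the top bar, or over 4 N pushing down on the kickstand foot, makes it rise. -0.19 = forward limit. Free hinge, about 1.6 kg; let go upright it tips forward: it takes about 1.5 N at the top bar to hold.
- top_bar (a point): Black rubber bar across the top of the frame, 22 mm thick (25 at its end rings), 120 mm long along its own y; this point is its centre. It is free on all sides and part of the frame: in the upright frame it lies 15 mm in front of the axle and 205 mm above it (235 mm above the bench); its own z points up along the frame.
- kickstand (a joint): Swing of the steel kickstand about its pivot (rad; the axis is the frame's x, positive about +x). 0 = folded, pointing right (-y) and 15 degrees above level of the frame; 1.85 = home, pointing down. An over-centre spring (up to 0.12 N m, strongest at the two ends) holds it at either end; past about 0.8 it snaps on down by itself.
- kick_pivot (a point): Pivot of the kickstand, on a bracket at the right (-y) end of the frame and carried by it: in the upright frame 35 mm in front of the axle (-x), 115 mm to the right (-y) of the bracket's middle and 122 mm above the axle. Its axes are the frame's (x back, y left, z up along the frame).
- hub (a point): Centre of the grey felt wheel (92 mm across, 42 mm wide, axis along y) on its hub between the two grey frame tubes (14 mm thick, at y = +-40 mm); in the upright frame 15 mm in front of the axle and 105 mm above it.
- foot (a point): Centre of the rubber foot of the kickstand, a rounded end of radius 11 mm. The leg is a round bar 12 mm thick: from the pivot 50 mm straight, then bent to the front; the foot centre is 115 mm along the leg from the pivot and 60 mm in front of it. In the upright frame with the kickstand down the foot's underside is about 26 mm above the bench, over foot_spot; tipped forward to about -0.17 it meets the pad.
- pad: Round sanding pad, black rubber, loose, 60 mm across and 10 mm thick, about 60 g, lying flat on the bench to the left of the ring; origin at the centre of its underside.
- foot_spot (a point): Centre, on the bench surface, of the thin dark ring (70 mm across, only a line, nothing to bump against) that shows where the pad belongs: 95 mm in front of the axle and 115 mm to the right of the bracket's middle, fixed to stand_base.
- polish_tin: Bystander: polish tin with blue lid, 77 mm across, 25 mm high; origin under its centre.
- heel_block: Bystander: rubber heel block, 72 x 65 x 16 mm; origin under its centre.
- glue_pot: Bystander: glue pot with brush in its cap, 64 mm across, 108 mm high; origin under its centre.
- acrylic_bin: Obstacle, fixed: clear acrylic bin with a lid, behind and to the right of the folded kickstand: 270 mm (x) x 352 mm (y) x 235 mm high, centred on its origin, which is on the bench. Keep the hand clear of its near left corner when working at the kickstand.
- last_jack: Obstacle, fixed: black cobbler's jack close behind the frame: a foot plate 170 x 150 mm and a post, centred on its origin (which lies 60 mm below the bench top). Its arm is swung round to the right and ends, 150 mm from the post, in a round orange pad 94 mm across, its top about 240 mm above the bench.
- wax_puck: Bystander: yellow wax puck, 42 mm across, 13 mm high; origin under its centre.

How it is judged:
On the way, in this order (a step that is already met when the one before it is completed fails the run):
1. the pad lies flat in the ring while the frame still leans back and the kickstand is still folded (horizontal distance between pad and foot_spot below 0.016 m and height (world z) of pad below 0.004 m and angle between pad's own z axis and vertical below 0.1 rad and value of joint kickstand below 0.3 rad and value of joint frame above 0.25 rad and linear speed of pad below 0.02 m/s), for 0.2 s.
2. the kickstand has been swung down home over the pad while the frame still leans back (horizontal distance between pad and foot_spot below 0.016 m and height (world z) of pad below 0.004 m and angle between pad's own z axis and vertical below 0.1 rad and value of joint kickstand above 1.75 rad and value of joint frame above 0.2 rad), for 0.2 s.
3. the frame is upright, gripped at its top bar (value of joint frame between -0.06 and 0.06 rad and contact force between the fingers and stand_base above 0.5 N and distance between the grasp point and top_bar below 0.06 m), for 0.2 s.
At the end, for the whole second after the job is handed in: Fingers gripping the top bar (over 0.5 N, within 60 mm of its centre), frame at rest within 0.06 rad of upright, kickstand home (above 1.75), its foot not resting on the pad, pad flat on the bench within 16 mm of the ring's centre (all of step 3 and horizontal distance between pad and foot_spot below 0.016 m and height (world z) of pad below 0.004 m and angle between pad's own z axis and vertical below 0.1 rad and value of joint kickstand above 1.75 rad and velocity of joint frame between -0.1 and 0.1 rad/s and contact force between pad and stand_base below 0.2 N); the arm keeps its last pose, push and grip.
It fails at once if a bystander is moved more than 30 mm (distance of any of polish_tin, heel_block, glue_pot, wax_puck from where it was at the start of the episode above 0.03 m).
It fails at once if the frame is let tip forward on to its kickstand (value of joint frame below -0.13 rad).
It fails at once if the pad is lifted off the bench instead of slid (height (world z) of pad above 0.015 m).
It also fails if it takes over 72 s, if anything falls off the work surface, if the arm or the gripper's body presses on something with over 40 N, if the wrist force passes 120 N, or if a joint passes its speed limit or range.

## Working session

There is one attempt and no reset: what is moved stays moved. The work goes in short steps, Python scripts to look and compute and a tool call to move; the robot and the scene stay as the last step left them, time stands still between calls to the robot, and variables do not carry over. Pictures are saved under pics/ and viewed, at most 11 in all, crops included, and the job is handed in when it is done.

Besides the shell and the picture viewer there is one more tool, called after "Request:" by a JSON object that holds its "name" and its "arguments", one argument or row to a line. play_rows: Moves the arm, as the interface text tells. Its arguments: {"type":"object","properties":{"xyz":{"type":"array","items":{"type":"array","items":{"type":"number"}}},"rot":{"type":"array","items":{"type":"array","items":{"type":"number"}}},"grip":{"type":"array","items":{"type":"number"}}},"required":["xyz","rot","grip"]}

```bash
mkdir -p pics; cat > h.py <<'E'
from bench import readout, vision, ctrl
import numpy as np, cv2
from scipy.spatial.transform import Rotation as R
def cam(n):
    c=vision.camera(n); return c
def save(c,p): cv2.imwrite(p,cv2.cvtColor(c["color"],cv2.COLOR_RGB2BGR))
def cloud(c):
    K=c["camera_matrix"];d=c["depth"];v,u=np.mgrid[:400,:640]
    P=np.stack([(u-K[0,2])/K[0,0]*d,(v-K[1,2])/K[1,1]*d,d],-1)
    E=c["extrinsics"];W=P@E[:3,:3].T+E[:3,3];W[d==0]=np.nan;return W
def rayplane(c,u,v,z):
    K=c["camera_matrix"];E=c["extrinsics"]
    r=E[:3,:3]@np.array([(u-K[0,2])/K[0,0],(v-K[1,2])/K[1,1],1]);o=E[:3,3]
    return o+r*(z-o[2])/r[2]
def tool():
    o=readout.get_obs();q=o["eef_rot"];return np.array(o["eef_pos"]),R.from_quat([q[1],q[2],q[3],q[0]])
def go(p,Rt=None):
    t,r=tool();print("xyz mm",np.round(r.inv().apply(np.array(p)-t)*1000,1), "rot",np.round((r.inv()*Rt).as_rotvec(),4) if Rt is not None else "")
E
python3 - <<'E'
from h import *
for n in("scene","side"):
    c=cam(n);save(c,f"pics/{n}0.png");np.savez(f"{n}0.npz",**c);print(c["extrinsics"].round(3),c["camera_matrix"].round(1))
o=readout.get_obs();print(o)
print(ctrl.tips_ahead)
E
```

```text
[[-0.913 -0.276  0.301  0.312]
 [-0.408  0.597 -0.691  0.592]
 [ 0.011 -0.753 -0.658  0.703]
 [ 0.     0.     0.     1.   ]] [[383.8   0.  319.2]
 [  0.  383.8 190.8]
 [  0.    0.    1. ]]
[[-0.74  -0.316  0.593  0.034]
 [-0.672  0.362 -0.646  0.589]
 [-0.011 -0.877 -0.481  0.562]
 [ 0.     0.     0.     1.   ]] [[403.   0. 321.]
 [  0. 403. 192.]
 [  0.   0.   1.]]
{'time_s': 0.1, 'q': array([-1.30930895e+00,  1.81459573e-01,  1.60789443e+00, -1.11144566e-05,
        1.35380208e+00, -2.06316953e-01]), 'dq': array([ 0.00158687,  0.00055275, -0.00116808, -0.00056339, -0.00019   ,
        0.001769  ]), 'joint_efforts': array([ 6.20344435e-04, -4.45877123e+01, -3.52239168e+01, -2.59932613e-04,
        4.10600449e-03,  5.13020112e-06]), 'eef_pos': array([ 0.25915099, -0.51271233,  0.21438486]), 'eef_rot': array([-7.81268238e-04,  9.72768803e-01,  2.31776284e-01, -2.69849529e-05]), 'wrist_force': array([ 0.52801944,  0.08087178, -0.18165777]), 'torque': array([0.00651097, 0.01621063, 0.00670353]), 'grasp_force': 0.0, 'opening': 0.999118196846123}
0.019
```

View pics/scene0.png

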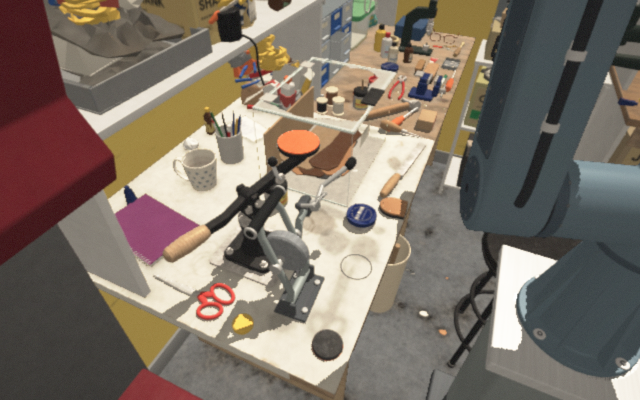

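View pics/side0.png

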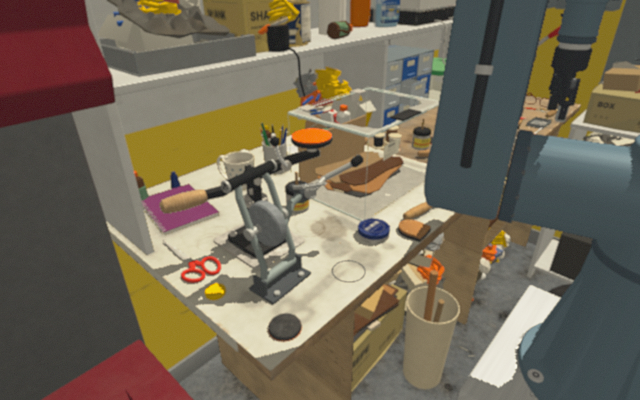

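```bash
python3 - <<'E'
import h; from h import *
for n in("scene","side"):
    c=dict(np.load(f"{n}0.npz"));W=cloud(c)
    uv={"scene":dict(pad=(327,344),ring=(356,266),tin=(361,215),wax=(242,323),heel=(392,206)),"side":dict(pad=(285,326),ring=(348,271),tin=(373,229),wax=(214,291),heel=(412,229))}[n]
    for k,(u,v) in uv.items(): print(n,k,W[v,u].round(3),rayplane(c,u,v,.01 if k!='ring' else 0).round(3))
    g=cv2.cvtColor(c["color"],cv2.COLOR_RGB2GRAY)
    z=W[...,2];
    # pad: dark & on bench near
    m=((g<70)&(np.abs(z-.008)<.012)).astype(np.uint8)
    N,l,s,ce=cv2.connectedComponentsWithStats(m)
    for i in range(1,N):
        if s[i,4]>60: print(s[i],ce[i].round(1),rayplane(c,*ce[i],.01 ).round(4))
im=cv2.imread("pics/scene0.png")[130:330,200:420];im2=cv2.imread("pics/side0.png")[120:320,200:420]
cv2.imwrite("pics/crop.png",np.hstack([cv2.resize(im,(400,364)),cv2.resize(im2,(400,364))]))
E
```

```text
scene pad [0.436 0.258 0.01 ] [0.436 0.258 0.01 ]
scene ring [0.451 0.056 0.   ] [0.451 0.056 0.   ]
scene tin [ 0.489 -0.081  0.025] [ 0.493 -0.095  0.01 ]
scene wax [0.605 0.288 0.011] [0.605 0.288 0.01 ]
scene heel [ 0.429 -0.159  0.012] [ 0.43  -0.161  0.01 ]
[414  48  17   8  72] [421.6  51.9] [ 0.5963 -1.2518  0.01  ]
[408  88  24  13 108] [419.2  96. ] [ 0.5054 -0.8057  0.01  ]
[380 208  24  11  61] [391.3 214.7] [ 0.4222 -0.1288  0.01  ]
[347 217  27  11  66] [359.5 223.8] [ 0.4856 -0.064   0.01  ]
[225 229  45  44 565] [244.4 256.1] [0.6913 0.1434 0.01  ]
[   6  302  102   98 1104] [ 57.4 353.7] [0.8789 0.4796 0.01  ]
[275 302  21  17 135] [284.4 311.5] [0.5413 0.2309 0.01  ]
[313 346  26  14  80] [323.7 355.4] [0.433 0.281 0.01 ]
[595 354  10  18  67] [600.  362.8] [-0.033   0.0848  0.01  ]
side pad [0.43  0.257 0.011] [0.431 0.257 0.01 ]
side ring [ 0.449  0.056 -0.001] [0.448 0.057 0.   ]
side tin [ 0.483 -0.08   0.023] [ 0.494 -0.096  0.01 ]
side wax [0.598 0.29  0.013] [0.601 0.288 0.01 ]
side heel [ 0.42  -0.152  0.015] [ 0.423 -0.158  0.01 ]
[228 227  28  31 327] [241.9 242.6] [0.6892 0.1506 0.01  ]
[398 229  32  13  99] [413.2 235.4] [ 0.4065 -0.1365  0.01  ]
[358 230  30  10  86] [371.6 235.9] [ 0.4794 -0.07    0.01  ]
[260 239  26  15 113] [269.7 246.6] [0.6288 0.1182 0.01  ]
[   0  248  116   62 1207] [ 54.9 279.4] [0.8766 0.4868 0.01  ]
[267 262  34  27 178] [285.  273.5] [0.5342 0.1593 0.01  ]
[250 285  23  19 138] [259.4 291.7] [0.5322 0.2301 0.01  ]
[269 328  31  12 111] [282.4 335.5] [0.4186 0.2744 0.01  ]
[518 355  24  45 132] [528.  378.1] [0.0759 0.0797 0.01  ]
[539 358  14  17  61] [544.5 365.6] [0.0642 0.0391 0.01  ]
```

View pics/crop.png

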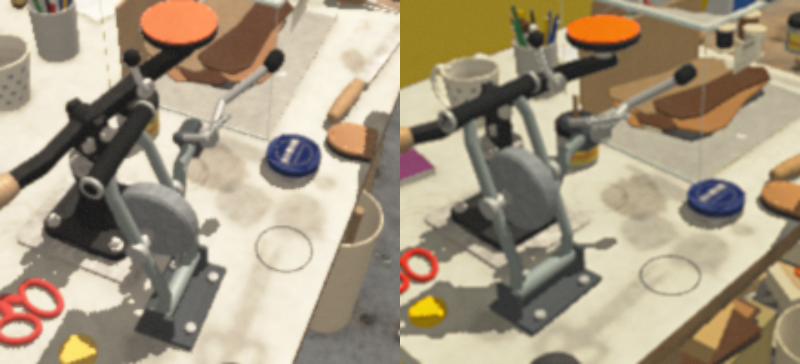

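```bash
python3 - <<'E'
from h import *
C={n:dict(np.load(f"{n}0.npz")) for n in("scene","side")}
for n,pts in(("scene",[(276,308),(302,321),(324,278)]),("side",[(251,287),(269,302),(310,276)])):
    print(n,[rayplane(C[n],u,v,.008)[:2].round(4) for u,v in pts])
    c=C[n];W=cloud(c);g=c["color"].astype(int)
    # ring: thin dark line; local contrast near
    gr=cv2.cvtColor(c["color"],cv2.COLOR_RGB2GRAY);bh=cv2.morphologyEx(gr,cv2.MORPH_BLACKHAT,np.ones((7,7)))
    r=np.hypot(W[...,0]-.45,W[...,1]-.056);m=(bh>25)&(r<.045)&(abs(W[...,2])<.006)
    v,u=np.nonzero(m);P=np.array([rayplane(c,a,b,0)[:2] for a,b in zip(u,v)])
    A=np.c_[2*P,np.ones(len(P))];s=np.linalg.lstsq(A,(P**2).sum(1),rcond=None)[0];rr=np.sqrt(s[2]+s[0]**2+s[1]**2);print("ring",s[:2].round(4),rr.round(4),len(P))
    # pad : dark disc pts on top
    r=np.hypot(W[...,0]-.433,W[...,1]-.258);m=(r<.05)&(W[...,2]>.006)&(W[...,2]<.02)
    P=W[m];(x,y),rad=cv2.minEnclosingCircle(P[:,:2].astype(np.float32));print("pad",x,y,rad,P.mean(0).round(4))
    # top bar: dark pts high, above bar z .19
    q=W.reshape(-1,3);k=(gr.ravel()<80)&(q[:,2]>.19)&(q[:,2]<.26)&(np.abs(q[:,0]-.58)<.2)&(np.abs(q[:,1]-.13)<.2)
    lab=np.zeros(400*640,np.uint8);lab[k]=1;N,l,s,ce=cv2.connectedComponentsWithStats(lab.reshape(400,640))
    for i in range(1,N):
        if s[i,4]>25:
            Q=W[l==i];print(s[i],Q.min(0).round(3),Q.max(0).round(3),Q.mean(0).round(3))
            d=np.linalg.svd(Q-Q.mean(0))[2][0] if len(Q)<3000 else 0;print(d)
    for nm,(u,v) in {"scene":dict(pivot=(304,203),foot=(350,163),barL=(251,232),barM=(265,212),barR=(280,190)),"side":dict(pivot=(297,188),foot=(357,160),barL=(226,183),barM=(250,174),barR=(275,166))}[n].items(): print(nm,W[v-1:v+2,u-1:u+2].reshape(-1,3)[[0,4,8]].round(3).tolist())
E
```

```text
scene [array([0.5612, 0.2299]), array([0.5003, 0.2341]), array([0.5017, 0.1217])]
ring [0.4514 0.0563] 0.0349 143
pad 0.43672481179237366 0.25507503747940063 0.029860882088541985 [0.4364 0.2561 0.0087]
[268 147  51  26 426] [ 0.586 -0.034  0.19 ] [0.664 0.088 0.26 ] [0.63  0.016 0.217]
[-0.11129153 -0.87170553 -0.47722496]
[345 158  11  12  91] [ 0.506 -0.051  0.195] [ 0.525 -0.03   0.215] [ 0.515 -0.039  0.207]
[-0.18416657 -0.79885479  0.5726375 ]
[260 171  16  13  86] [0.649 0.043 0.19 ] [0.672 0.083 0.195] [0.661 0.061 0.192]
[-0.2427252  -0.96388724  0.1095713 ]
[244 187   9   7  32] [0.668 0.105 0.19 ] [0.691 0.119 0.192] [0.677 0.112 0.191]
[-0.93114556  0.36333476  0.0309159 ]
[248 187  36  46 563] [0.58  0.125 0.216] [0.605 0.233 0.24 ] [0.59  0.182 0.235]
[-6.40473993e-02  9.97946858e-01 -1.42530810e-05]
[246 231   8   7  41] [0.585 0.238 0.218] [0.599 0.24  0.234] [0.591 0.239 0.226]
[-0.40583792  0.00192693  0.91394303]
pivot [[0.569, 0.082, 0.175], [0.567, 0.082, 0.173], [0.559, 0.094, 0.183]]
foot [[0.517, -0.036, 0.212], [0.515, -0.038, 0.209], [0.512, -0.035, 0.209]]

[... 590 characters left out ...]
655 0.038 0.234] [ 0.62  -0.002  0.212]
[ 0.71668769  0.56558766 -0.40800656]
[351 155  12  12  97] [ 0.502 -0.055  0.193] [ 0.52  -0.032  0.214] [ 0.51  -0.041  0.205]
[-0.34909636 -0.82690246  0.44086739]
[228 161  47  30 507] [0.577 0.106 0.19 ] [0.692 0.234 0.239] [0.587 0.179 0.23 ]
[-0.17485518  0.98313636  0.05355896]
pivot [[0.556, 0.096, 0.181], [0.554, 0.095, 0.179], [0.565, 0.081, 0.167]]
foot [[0.51, -0.039, 0.21], [0.508, -0.04, 0.208], [0.507, -0.043, 0.205]]
barL [[0.588, 0.237, 0.237], [0.585, 0.237, 0.236], [0.581, 0.238, 0.235]]
barM [[0.585, 0.186, 0.236], [0.585, 0.184, 0.234], [0.585, 0.182, 0.231]]
barR [[0.586, 0.124, 0.23], [0.586, 0.121, 0.227], [0.585, 0.12, 0.225]]
```

```bash
python3 - <<'E'
from h import *
C={n:dict(np.load(f"{n}0.npz")) for n in("scene","side")}
print("bin corner floor guess",rayplane(C["scene"],348,206,0),rayplane(C["side"],200+302*.55,120+182*.549,0))
for n in C: # bin points near/high
    W=cloud(C[n]);m=(abs(W[...,2]-.235)<.012)&(W[...,1]<.06)&(W[...,1]>-.45)&(W[...,0]>.45)&(W[...,0]<1)
    P=W[m];print(n,len(P),P.min(0).round(3),P.max(0).round(3))
    o=C[n]["color"].astype(int);mo=(o[...,0]>180)&(o[...,1]<110)&(o[...,2]<70)&(W[...,2]>.2)&(W[...,2]<.26)
    P=W[mo];print("orange",P.min(0),P.max(0))
go([.435,.254,.14],R.from_matrix(np.diag([1,-1,-1.])))
E
```

```text
bin corner floor guess [ 0.53820455 -0.12289016  0.        ] [ 0.53984181 -0.1304236   0.        ]
scene 2843 [ 0.531 -0.45   0.223] [0.953 0.019 0.243]
orange [ 0.5884476  -0.47616866  0.20894452] [1.04597679 0.01633372 0.23865082]
side 2017 [ 0.528 -0.45   0.223] [0.944 0.017 0.242]
orange [ 0.58601963 -0.07215143  0.23293172] [0.67253277 0.01424948 0.23891195]
xyz mm [ 502.7 -604.9   75.5] rot [-1.600e-03  1.000e-04  4.678e-01]
```

Request:
{"name": "play_rows", "arguments": {
  "xyz": [
    [30,-60,0],
    [80,-100,10],
    [120,-145,10],
    [160,-190,20],
    [200,-240,20],
    [240,-290,30],
    [280,-340,30],
    [320,-390,40],
    [360,-440,40],
    [400,-485,50]
  ],
  "rot": [
    [0,0,0],
    [0,0,0.05],
    [0,0,0.1],
    [0,0,0.15],
    [0,0,0.2],
    [0,0,0.25],
    [0,0,0.3],
    [0,0,0.35],
    [0,0,0.4],
    [0,0,0.468]
  ],
  "grip": [0.9,0.9,0.9,0.9,0.9,0.9,0.9,0.9,0.9,0.9]
}}

```text
time_s: 1.35
eef_pos: [0.3957, 0.0927, 0.1671]
eef_rot: [0.0, 1.0, -0.001, 0.001]
wrist_force: [0.7, -0.2, 0.6]
opening: 0.898
grasp_force: 0.0
```

```bash
python3 - <<'E'
from h import *
print(tool()[0]);go([.435,.254,.12],R.from_matrix(np.diag([1,-1,-1.])))
E
```

```text
[0.3956747  0.09270361 0.16706014]
xyz mm [  38.9 -161.4   47.1] rot [ 0.0003 -0.0022 -0.0021]
```

Request:
{"name": "play_rows", "arguments": {
  "xyz": [
    [5,-40,5],
    [15,-80,15],
    [25,-120,25],
    [39,-161,47],
    [39,-161,47],
    [39,-161,47],
    [39,-161,47],
    [39,-161,47],
    [39,-161,47],
    [39,-161,47]
  ],
  "rot": [
    [0,0,0],
    [0,0,0],
    [0,0,0],
    [0,0,0],
    [0,0,0],
    [0,0,0],
    [0,0,0],
    [0,0,0],
    [0,0,0],
    [0,0,0]
  ],
  "grip": [0.9,0.9,0.9,0.9,0.9,0.9,0.9,0.9,0.9,0.9]
}}

```text
time_s: 2.6
eef_pos: [0.4344, 0.2513, 0.1199]
eef_rot: [-0.0, 1.0, -0.0, 0.0]
wrist_force: [-0.8, -0.9, 1.1]
opening: 0.902
grasp_force: 0.0
```

```bash
cat >> h.py <<'E'
def wristray(c,t,r,u,v,z):
    K=c["camera_matrix"];H=c["hand_eye"]
    a=np.array([(u-K[0,2])/K[0,0],(v-K[1,2])/K[1,1]]);th=np.linalg.norm(a);d=np.r_[a/th*np.sin(th),np.cos(th)]
    o=t+r.apply(H[:3,3]);w=r.apply(H[:3,:3]@d);return o+w*(z-o[2])/w[2]
E
python3 - <<'E'
from h import *
t,r=tool();c=cam("wrist");save(c,"pics/w1.png");np.savez("w1.npz",t=t,r=r.as_quat(),**c);print(t,c["hand_eye"].round(3),c["camera_matrix"].round(1))
E
```

```text
[0.43442451 0.25134074 0.11989659] [[-0.    -0.962 -0.274  0.069]
 [ 1.    -0.     0.     0.001]
 [-0.    -0.274  0.962 -0.159]
 [ 0.     0.     0.     1.   ]] [[309.7   0.  312.2]
 [  0.  309.7 200.4]
 [  0.    0.    1. ]]
```

View pics/w1.png

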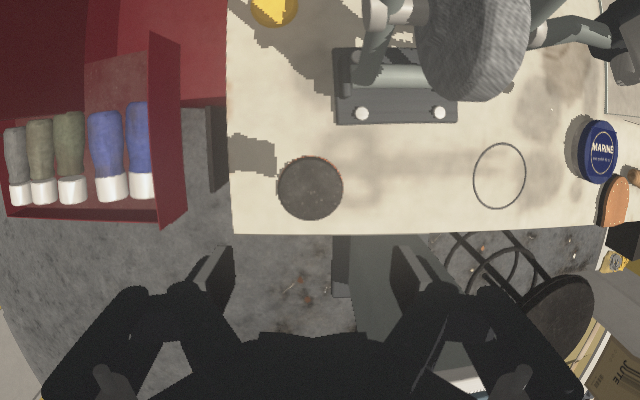

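```bash
python3 - <<'E'
from h import *
c=dict(np.load("w1.npz"));t=c["t"];r=R.from_quat(c["r"])
f=lambda u,v,z:wristray(c,t,r,u,v,z)[:2].round(4)
g=cv2.cvtColor(c["color"],cv2.COLOR_RGB2GRAY)
N,l,s,ce=cv2.connectedComponentsWithStats(((g<110)[150:226,265:355]).astype(np.uint8));i=1+np.argmax(s[1:,4]);print(s[i],ce[i]+[265,150],f(*(ce[i]+[265,150]),.01))
bh=cv2.morphologyEx(g,cv2.MORPH_BLACKHAT,np.ones((7,7)));v,u=np.nonzero(bh[138:214,468:532]>25);P=np.array([f(a+468,b+138,0) for a,b in zip(u,v)])
s=np.linalg.lstsq(np.c_[2*P,np.ones(len(P))],(P**2).sum(1),rcond=None)[0];print("ring",s,np.sqrt(s[2]+s[0]**2+s[1]**2))
print("edge",f(310,233,0),f(231,150,0),"plate",f(337,124,.004),f(457,121,.004),"tin",f(601,152,.025),"wall",f(215,190,.0))
W=cloud({**c,"extrinsics":np.eye(4)});
for n in("scene","side"):
    C=dict(np.load(n+"0.npz"));
S=dict(np.load("scene0.npz"));W=cloud(S);print("red?",[W[y,x].round(2) for x,y in((20,380),(100,380),(145,385),(120,240),(60,200))])
E
```

```text
[  12    6   66   64 3217] [309.35529997 187.78458191] [0.4383 0.2529]
ring [ 0.44975372  0.05323858 -0.20388855] 0.03498868818143098
edge [0.3909 0.2526] [0.4721 0.3253] plate [0.4948 0.2285] [0.5028 0.1136] tin [ 0.4896 -0.0879] wall [0.4342 0.3436]
red? [array([0.88, 0.54, 0.03]), array([ 0.88,  0.46, -0.15]), array([ 0.84,  0.4 , -0.26]), array([0.83, 0.31, 0.17]), array([0.7 , 0.42, 0.41])]
```

Request:
{"name": "play_rows", "arguments": {
  "xyz": [
    [1,-1,30],
    [3,-2,60],
    [3,-2,80],
    [3,-2,95],
    [3,-2,100],
    [3,-2,105],
    [3,-2,105],
    [3,-2,105],
    [3,-2,105],
    [3,-2,105]
  ],
  "rot": [
    [0,0,0],
    [0,0,0],
    [0,0,0],
    [0,0,0],
    [0,0,0],
    [0,0,0],
    [0,0,0],
    [0,0,0],
    [0,0,0],
    [0,0,0]
  ],
  "grip": [0.9,0.9,0.9,0.9,0.9,0.9,0.9,0.85,0.8,0.8]
}}

```text
time_s: 3.9
eef_pos: [0.4374, 0.2536, 0.0148]
eef_rot: [-0.0, 1.0, -0.0, 0.0]
wrist_force: [0.1, 0.2, -0.1]
opening: 0.799
grasp_force: 0.0
```

```bash
python3 - <<'E'
from h import *
t,r=tool();c=cam("side");save(c,"pics/s2.png");cv2.imwrite("pics/s2c.png",cv2.resize(cv2.imread("pics/s2.png")[230:390,180:400],(660,480)));c=cam("wrist");d=c["depth"];print(t)
E
```

```text
[0.43742007 0.25361826 0.01484091]
```

View pics/s2c.png

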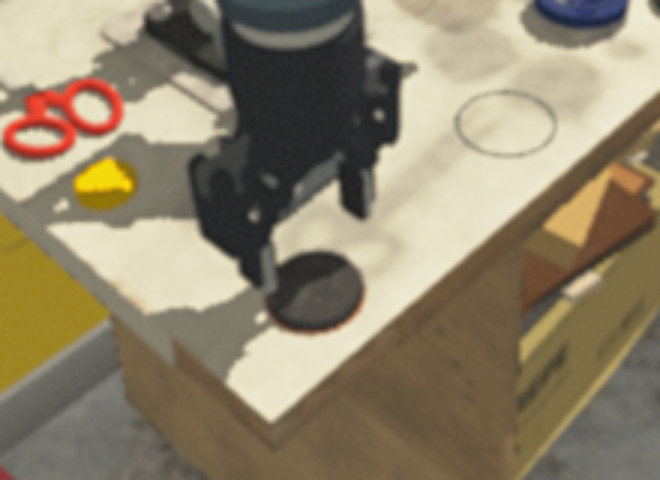

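```bash
python3 - <<'E'
from h import *
c=cam("side");K=c["camera_matrix"];E=np.linalg.inv(c["extrinsics"])
def pr(p):
    q=E[:3,:3]@p+E[:3,3];q=K@q/q[2];return ((q[:2]-[180,230])*3).round(0)
for z in(0.003,.01,.02,.03): print(z,pr(np.array([.426,.2876,z])),pr(np.array([.448,.2876,z])),pr(np.array([.426,.2196,z])),pr(np.array([.437,.2536,z])))
W=cloud(c)
for u,v in((268,284),(266,272),(270,265),(361,208),(355,200),(360,190)): print((u,v),W[230+v//3,180+u//3].round(3))
E
```

```text
0.003 [282. 332.] [257. 312.] [365. 265.] [312. 288.]
0.01 [281. 323.] [256. 303.] [365. 257.] [312. 280.]
0.02 [280. 311.] [255. 291.] [364. 245.] [311. 268.]
0.03 [279. 299.] [253. 279.] [364. 233.] [310. 255.]
(268, 284) [0.428 0.293 0.046]
(266, 272) [0.429 0.293 0.055]
(270, 265) [0.425 0.292 0.061]
(361, 208) [0.429 0.218 0.048]
(355, 200) [0.434 0.219 0.052]
(360, 190) [0.429 0.218 0.062]
```

```bash
python3 - <<'E'
from h import *
c=dict(np.load("w1.npz"));K=c["camera_matrix"];H=c["hand_eye"]
for u,v in((228,255),(220,270),(205,285),(230,250),(395,255),(410,275),(310,188)):
    a=np.array([(u-K[0,2])/K[0,0],(v-K[1,2])/K[1,1]]);th=np.linalg.norm(a);d=np.r_[a/th*np.sin(th),np.cos(th)]
    P=d/d[2]*c["depth"][v,u];print((u,v),(H[:3,:3]@P+H[:3,3]).round(4))
E
```

```text
(228, 255) [ 0.0072 -0.0375 -0.0344]
(220, 270) [ 0.0069 -0.0376 -0.0482]
(205, 285) [ 0.0093 -0.0386 -0.0647]
(230, 250) [ 0.008  -0.0374 -0.0306]
(395, 255) [ 0.006   0.0395 -0.0319]
(410, 275) [ 0.0091  0.0392 -0.0565]
(310, 188) [ 0.0037 -0.001   0.1093]
```

Request:
{"name": "play_rows", "arguments": {
  "xyz": [
    [0,0,0],
    [0,0,0],
    [0,0,0],
    [0,0,0],
    [0,0,0],
    [0,0,0],
    [0,0,0],
    [0,0,0],
    [0,0,0],
    [0,0,0]
  ],
  "rot": [
    [0,0,0],
    [0,0,0],
    [0,0,0],
    [0,0,0],
    [0,0,0],
    [0,0,0],
    [0,0,0],
    [0,0,0],
    [0,0,0],
    [0,0,0]
  ],
  "grip": [0.75,0.7,0.65,0.6,0.6,0.6,0.6,0.6,0.6,0.6]
}}

```text
time_s: 5.3
eef_pos: [0.4373, 0.2536, 0.0146]
eef_rot: [-0.0, 1.0, -0.0, 0.0]
wrist_force: [0.2, -0.4, -0.6]
opening: 0.601
grasp_force: 0.0
```

```bash
cat >> h.py <<'E'
def wcloud(c):
    K=c["camera_matrix"];H=c["hand_eye"];v,u=np.mgrid[:400,:640]
    a=np.stack([(u-K[0,2])/K[0,0],(v-K[1,2])/K[1,1]],-1);th=np.linalg.norm(a,axis=-1,keepdims=True)+1e-9
    d=np.concatenate([a/th*np.sin(th),np.cos(th)],-1);P=d/d[...,2:]*c["depth"][...,None];return P@H[:3,:3].T+H[:3,3]
E
python3 - <<'E'
from h import *
print(ctrl.tips_ahead,[a for a in dir(ctrl) if a[0]!='_'],[a for a in dir(readout) if a[0]!='_'])
c=cam("wrist");save(c,"pics/w3.png");P=wcloud(c);m=(P[...,2]<-.003)&(P[...,2]>-.07)&(abs(P[...,1])<.05)&(P[...,0]<.03)&(c["depth"]>0)
Q=P[m];print(len(Q))
for s in(-1,1):
    q=Q[Q[:,1]*s>0];print(s,np.percentile(q[:,2],[50,90,97,99,100]).round(4),q[q[:,2]>np.percentile(q[:,2],97)].mean(0))
c=cam("side");W=cloud(c);m=(abs(W[...,0]-.437)<.03)&(abs(W[...,1]-.2536)<.05)&(W[...,2]>.014);print(np.percentile(W[m][:,2],[0,.5,1,3,10]))
E
```

```text
0.019 ['MotionError', 'hand_in', 'tips_ahead'] ['get_obs']
4978
-1 [-0.0518 -0.0302 -0.0246 -0.0215 -0.0191] [-0.00013487 -0.02497666 -0.02242051]
1 [-0.0513 -0.0294 -0.0246 -0.0213 -0.019 ] [-0.00072166  0.02669135 -0.02205618]
[0.0321133  0.03802594 0.04045565 0.04816074 0.07568148]
```

View pics/w3.png

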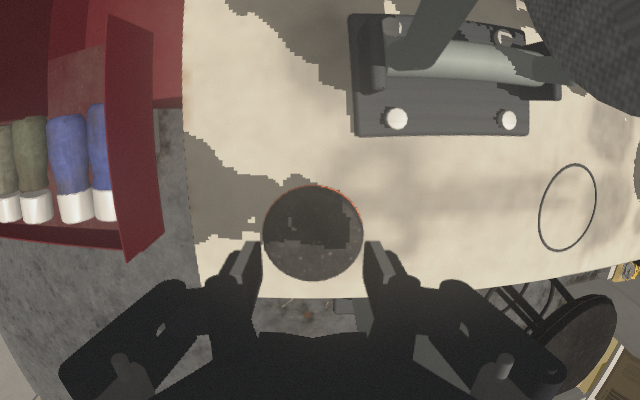

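Request:
{"name": "play_rows", "arguments": {
  "xyz": [
    [0,0,0],
    [0,0,0],
    [0,0,5],
    [0,0,15],
    [0,0,25],
    [0,0,33],
    [0,0,33],
    [0,0,33],
    [0,0,33],
    [0,0,33]
  ],
  "rot": [
    [0,0,0],
    [0,0,0],
    [0,0,0],
    [0,0,0],
    [0,0,0],
    [0,0,0],
    [0,0,0],
    [0,0,0],
    [0,0,0],
    [0,0,0]
  ],
  "grip": [0.85,0.85,0.85,0.85,0.85,0.85,0.8,0.75,0.7,0.68]
}}

```text
time_s: 6.65
eef_pos: [0.4375, 0.2537, -0.0178]
eef_rot: [-0.0, 1.0, -0.0, 0.0]
wrist_force: [-1.4, -0.8, 4.4]
opening: 0.689
grasp_force: 26.0
```

Request:
{"name": "play_rows", "arguments": {
  "xyz": [
    [1,15,0],
    [2,35,0],
    [3,60,0],
    [5,85,0],
    [6,110,0],
    [8,135,0],
    [10,160,0],
    [11,180,0],
    [12,195,0],
    [12,199,0]
  ],
  "rot": [
    [0,0,0],
    [0,0,0],
    [0,0,0],
    [0,0,0],
    [0,0,0],
    [0,0,0],
    [0,0,0],
    [0,0,0],
    [0,0,0],
    [0,0,0]
  ],
  "grip": [0.68,0.68,0.68,0.68,0.68,0.68,0.68,0.68,0.68,0.68]
}}

```text
time_s: 7.9
eef_pos: [0.4499, 0.0536, -0.0178]
eef_rot: [-0.0, 1.0, -0.001, 0.001]
wrist_force: [0.2, 4.3, 6.6]
opening: 0.685
grasp_force: 26.5
```

```bash
python3 - <<'E'
from h import *
t,r=tool();c=cam("wrist");save(c,"pics/w4.png");print(t)
c=cam("scene");save(c,"pics/sc4.png")
a=cv2.imread("pics/w4.png");b=cv2.imread("pics/sc4.png")[130:330,230:450]
cv2.imwrite("pics/v4.png",np.hstack([cv2.resize(a,(480,300)),cv2.resize(b,(320,300))]))
E
```

```text
[ 0.44985595  0.05356963 -0.01783038]
```

View pics/v4.png

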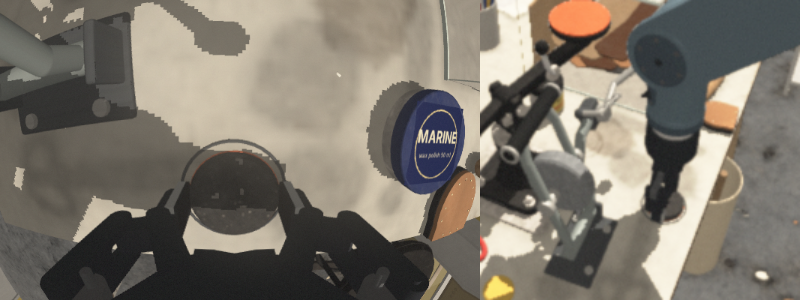

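Request:
{"name": "play_rows", "arguments": {
  "xyz": [
    [0,0,0],
    [0,0,0],
    [0,0,0],
    [0,0,-15],
    [0,0,-35],
    [0,0,-60],
    [-10,0,-90],
    [-20,0,-120],
    [-30,0,-150],
    [-30,0,-150]
  ],
  "rot": [
    [0,0,0],
    [0,0,0],
    [0,0,0],
    [0,0,0],
    [0,0,0],
    [0,0,0],
    [0,0,0],
    [0,0,0],
    [0,0,0],
    [0,0,0]
  ],
  "grip": [0.75,0.8,0.85,0.85,0.85,0.85,0.85,0.85,0.85,0.85]
}}

```text
time_s: 9.25
eef_pos: [0.4208, 0.0545, 0.1346]
eef_rot: [0.0, 1.0, 0.0, 0.003]
wrist_force: [0.9, -0.2, -0.8]
opening: 0.853
grasp_force: 0.0
```

```bash
python3 - <<'E'
from h import *
t,r=tool();c=cam("wrist");save(c,"pics/w5.png");print(t)
P=t+r.apply(wcloud(c).reshape(-1,3)).reshape(400,640,3)
m=(np.hypot(P[...,0]-.45,P[...,1]-.054)<.06)&(P[...,2]>.005)&(P[...,2]<.02)
Q=P[m];(x,y),rad=cv2.minEnclosingCircle(Q[:,:2].astype(np.float32));print("pad",x,y,rad,Q.mean(0).round(4))
g=cv2.cvtColor(c["color"],cv2.COLOR_RGB2GRAY);bh=cv2.morphologyEx(g,cv2.MORPH_BLACKHAT,np.ones((5,5)))
rr=np.hypot(P[...,0]-.45,P[...,1]-.0545);mm=(bh>15)&(rr>.031)&(rr<.042)&(P[...,2]<.004);B=P[mm][:,:2]
s=np.linalg.lstsq(np.c_[2*B,np.ones(len(B))],(B**2).sum(1),rcond=None)[0];print("ring",len(B),s,np.sqrt(s[2]+s[0]**2+s[1]**2))
E
```

```text
[0.42077451 0.05447242 0.13462999]
pad 0.4480307102203369 0.05221109837293625 0.030489962548017502 [0.4489 0.0526 0.0093]
ring 673 [ 0.44988399  0.05345254 -0.20403328] 0.03492130890638154
```

Request:
{"name": "play_rows", "arguments": {
  "xyz": [
    [0,0,-50],
    [0,10,-100],
    [15,30,-120],
    [40,60,-120],
    [70,90,-120],
    [94,105,-120],
    [94,105,-120],
    [94,105,-110],
    [94,105,-100],
    [94,105,-100]
  ],
  "rot": [
    [0,0,0],
    [0,0,0],
    [0,0,0],
    [0,0,0],
    [0,0,0],
    [0,0,0],
    [0,0,0],
    [0,0,0],
    [0,0,0],
    [0,0,0]
  ],
  "grip": [0.5,0.3,0,0,0,0,0,0,0,0]
}}

```text
time_s: 10.55
eef_pos: [0.512, -0.0496, 0.2301]
eef_rot: [-0.0, 1.0, 0.0, -0.001]
wrist_force: [-0.6, 0.1, -0.1]
opening: 0.0
grasp_force: 0.0
```

```bash
python3 - <<'E'
from h import *
t,r=tool();c=cam("wrist");save(c,"pics/w6.png");np.savez("w6.npz",t=t,r=r.as_quat(),**c);print(t)
s=cam("side");save(s,"pics/s6.png")
Q=wcloud(c);m=(Q[...,2]<.02)&(Q[...,2]>-.05)&(abs(Q[...,1])<.03)&(abs(Q[...,0])<.02)&(c["depth"]>0);print("tips",np.percentile(Q[m][:,2],[50,95,99,100]))
W=cloud(s);m=(abs(W[...,0]-.515)<.03)&(abs(W[...,1]+.05)<.03)&(W[...,2]>.18)&(W[...,2]<.32)
for lo in np.arange(.18,.3,.01):
    k=m&(W[...,2]>=lo)&(W[...,2]<lo+.01);print(round(lo,2),k.sum(),W[k].mean(0).round(3) if k.sum() else '',end='; ')
cv2.imwrite("pics/v6.png",np.hstack([cv2.resize(cv2.imread("pics/w6.png"),(480,300)),cv2.resize(cv2.imread("pics/s6.png")[60:260,260:470],(315,300))]))
E
```

```text
[ 0.5119506  -0.04963304  0.23014191]
tips [-0.02773806  0.0190998   0.01978231  0.01998584]
0.18 4 [ 0.526 -0.022  0.187]; 0.19 60 [ 0.519 -0.031  0.196]; 0.2 73 [ 0.51  -0.041  0.205]; 0.21 37 [ 0.513 -0.049  0.212]; 0.22 0 ; 0.23 0 ; 0.24 15 [ 0.51  -0.046  0.249]; 0.25 48 [ 0.505 -0.045  0.256]; 0.26 62 [ 0.507 -0.045  0.265]; 0.27 59 [ 0.506 -0.044  0.275]; 0.28 50 [ 0.504 -0.046  0.284]; 0.29 100 [ 0.503 -0.045  0.296];
```

View pics/v6.png

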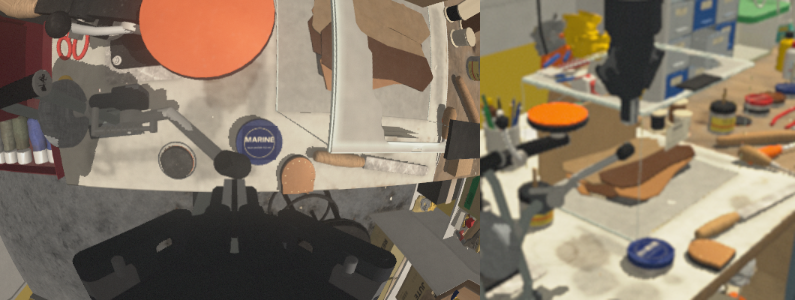

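```bash
python3 - <<'E'
from h import *
t,r=tool();O=np.array([.5368,.1753,.03]);Rb=R.from_euler('zy',[.07,0]) ;Rf=R.from_euler('ZY',[.07,.35])
for th in (0,.1,.2,.4,.6,.8,.9,1.0,1.1):
    e=np.radians(15)-th;f=O+Rf.apply([-.095,-.115-.115*np.cos(e),.122+.115*np.sin(e)])
    d=f+[0,0,.011-.016]-t;print(th,f.round(4),(r.inv().apply(d)*1000).round(0))
E
```

```text
0 [ 0.5155 -0.0528  0.2051] [ 3.  3. 31.]
0.1 [ 0.5118 -0.0555  0.1946] [-1.  5. 42.]
0.2 [ 0.508  -0.0571  0.1839] [-5.  7. 53.]
0.4 [ 0.5001 -0.0567  0.1623] [-13.   7.  74.]
0.6 [ 0.4921 -0.0519  0.1413] [-21.   2.  95.]
0.8 [ 0.4843 -0.0426  0.1218] [-29.  -7. 115.]
0.9 [ 0.4806 -0.0365  0.1128] [-32. -14. 124.]
1.0 [ 0.477  -0.0294  0.1045] [-36. -21. 132.]
1.1 [ 0.4737 -0.0215  0.0969] [-39. -29. 140.]
```

Request:
{"name": "play_rows", "arguments": {
  "xyz": [
    [3,2,15],
    [3,3,26],
    [2,4,33],
    [0,5,39],
    [-2,6,45],
    [-4,7,51],
    [-6,7,57],
    [-9,7,63],
    [-11,7,69],
    [-13,7,75]
  ],
  "rot": [
    [0,0,0],
    [0,0,0],
    [0,0,0],
    [0,0,0],
    [0,0,0],
    [0,0,0],
    [0,0,0],
    [0,0,0],
    [0,0,0],
    [0,0,0]
  ],
  "grip": [0,0,0,0,0,0,0,0,0,0]
}}

```text
time_s: 11.9
eef_pos: [0.4999, -0.0573, 0.1561]
eef_rot: [-0.0, 1.0, -0.0, -0.0]
wrist_force: [-0.5, 0.6, 0.3]
opening: 0.001
grasp_force: 0.1
```

```bash
python3 - <<'E'
from h import *
print(tool()[0]);s=cam("side");W=cloud(s);g=cv2.cvtColor(s["color"],cv2.COLOR_RGB2GRAY)
m=(abs(W[...,0]-.50)<.05)&(abs(W[...,1]+.045)<.05)&(W[...,2]>.06)&(W[...,2]<.24)&(g<90)
for lo in np.arange(.06,.24,.01):
    k=m&(W[...,2]>=lo)&(W[...,2]<lo+.01);print(round(lo,2),k.sum(),W[k].mean(0).round(3) if k.sum() else '')
q=W.reshape(-1,3);k=(g.ravel()<80)&(q[:,2]>.21)&(q[:,2]<.245)&(abs(q[:,0]-.58)<.03)&(abs(q[:,1]-.18)<.06);print("bar",q[k].mean(0),k.sum())
E
```

```text
[ 0.49994117 -0.0573236   0.15613789]
0.06 0 
0.07 0 
0.08 0 
0.09 0 
0.1 0 
0.11 0 
0.12 0 
0.13 0 
0.14 0 
0.15 23 [ 0.495 -0.044  0.157]
0.16 69 [ 0.495 -0.046  0.165]
0.17 21 [ 0.5   -0.047  0.173]
0.18 26 [ 0.498 -0.047  0.184]
0.19 28 [ 0.497 -0.046  0.195]
0.2 29 [ 0.496 -0.048  0.205]
0.21 46 [ 0.49  -0.051  0.217]
0.22 114 [ 0.492 -0.049  0.225]
0.23 108 [ 0.491 -0.045  0.236]
bar [0.58571309 0.18084723 0.23084124] 517
```

Request:
{"name": "play_rows", "arguments": {
  "xyz": [
    [-3,-1,7],
    [-6,-3,14],
    [-8,-5,20],
    [-11,-8,27],
    [-14,-11,34],
    [-16,-14,40],
    [-19,-21,49],
    [-23,-28,57],
    [-23,-28,57],
    [-23,-28,57]
  ],
  "rot": [
    [0,0,0],
    [0,0,0],
    [0,0,0],
    [0,0,0],
    [0,0,0],
    [0,0,0],
    [0,0,0],
    [0,0,0],
    [0,0,0],
    [0,0,0]
  ],
  "grip": [0,0,0,0,0,0,0,0,0,0]
}}

```text
time_s: 13.2
eef_pos: [0.4774, -0.0294, 0.0998]
eef_rot: [0.0, 1.0, 0.0, 0.0]
wrist_force: [-0.3, 0.4, 0.8]
opening: -0.003
grasp_force: 0.0
```

```bash
python3 - <<'E'
from h import *
print(tool()[0]);s=cam("side");save(s,"pics/s8.png");w=cam("wrist");save(w,"pics/w8.png")
cv2.imwrite("pics/v8.png",np.hstack([cv2.resize(cv2.imread("pics/w8.png"),(440,300)),cv2.resize(cv2.imread("pics/s8.png")[120:320,190:430],(360,300))]))
E
```

```text
[ 0.47744871 -0.02943847  0.099789  ]
```

View pics/v8.png

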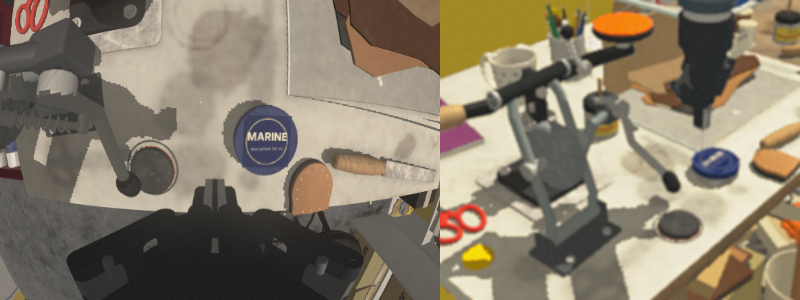

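```bash
python3 - <<'E'
from h import *
print(readout.get_obs()["q"].round(2))
for n in("scene","side"):
    W=cloud(dict(np.load(n+"0.npz")))
    for lo in(.13,.15,.17,.19,.21,.23):
        m=(W[...,0]>.606)&(W[...,0]<.68)&(W[...,1]>lo)&(W[...,1]<lo+.02)&(W[...,2]>.15);Q=W[m]
        print(n,round(lo,2),len(Q),Q.min(0).round(3) if len(Q) else '',Q.max(0).round(3) if len(Q) else '')
go([.591,.18,.31],R.from_euler('z',1.64)*R.from_matrix(np.diag([1,-1,-1.])))
E
```

```text
[-0.31  0.11  1.94 -0.    1.09  1.26]
scene 0.13 32 [0.646 0.13  0.162] [0.68  0.141 0.182]
scene 0.15 0  
scene 0.17 0  
scene 0.19 0  
scene 0.21 0  
scene 0.23 0  
side 0.13 0  
side 0.15 0  
side 0.17 0  
side 0.19 0  
side 0.21 0  
side 0.23 0  
xyz mm [ 113.5 -209.7 -210. ] rot [ 1.0000e-03 -4.0000e-04 -1.6403e+00]
```

Request:
{"name": "play_rows", "arguments": {
  "xyz": [
    [-5,0,-50],
    [-5,0,-100],
    [-5,0,-150],
    [0,-20,-190],
    [20,-50,-215],
    [45,-90,-215],
    [70,-130,-215],
    [90,-170,-215],
    [113,-210,-210],
    [113,-210,-210]
  ],
  "rot": [
    [0,0,-0.1],
    [0,0,-0.27],
    [0,0,-0.45],
    [0,0,-0.63],
    [0,0,-0.81],
    [0,0,-0.99],
    [0,0,-1.17],
    [0,0,-1.35],
    [0,0,-1.5],
    [0,0,-1.64]
  ],
  "grip": [0,0.2,0.4,0.6,0.6,0.6,0.6,0.6,0.6,0.6]
}}

```text
time_s: 14.55
eef_pos: [0.5908, 0.183, 0.3084]
eef_rot: [-0.001, 0.679, 0.734, -0.0]
wrist_force: [-0.8, -0.7, 0.2]
opening: 0.604
grasp_force: 0.0
```

```bash
python3 - <<'E'
from h import *
t,r=tool();print(t);w=cam("wrist");save(w,"pics/w9.png");P=t+r.apply(wcloud(w).reshape(-1,3)).reshape(400,640,3)
g=cv2.cvtColor(w["color"],cv2.COLOR_RGB2GRAY)
m=(abs(P[...,0]-.59)<.035)&(P[...,1]>.15)&(P[...,1]<.21)&(P[...,2]>.228)&(P[...,2]<.255)&(g<110);print("bar",m.sum(),P[m].mean(0),P[m].min(0),P[m].max(0))
go([.591,.18,.194],R.from_euler('z',1.64)*R.from_matrix(np.diag([1,-1,-1.])))
c=cam("scene");W=cloud(c);m=(np.hypot(W[...,0]-.45,W[...,1]-.054)<.045)&(W[...,2]>.005)&(W[...,2]<.02);Q=W[m];print("pad",cv2.minEnclosingCircle(Q[:,:2].astype(np.float32)))
E
```

```text
[0.59078951 0.1830086  0.30839463]
bar 1908 [0.59317012 0.18090677 0.23648492] [0.58141652 0.15002059 0.22826794] [0.60531887 0.20994513 0.24015665]
xyz mm [ -1.9   0.4 114.8] rot [-0.001  -0.      0.0119]
pad ((0.4486374258995056, 0.055406082421541214), 0.029954666271805763)
```

View pics/w9.png

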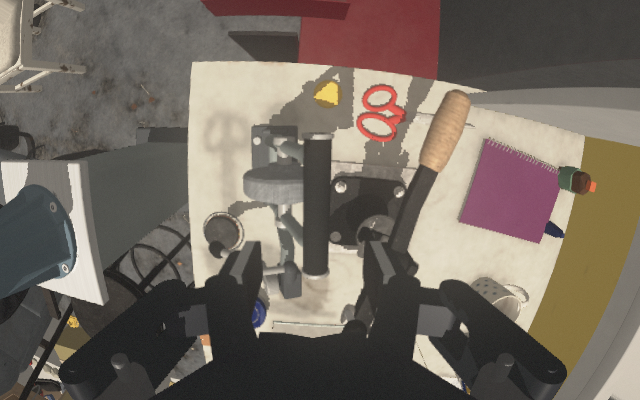

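Request:
{"name": "play_rows", "arguments": {
  "xyz": [
    [-2,2,20],
    [-2,2,45],
    [-2,2,70],
    [-2,2,90],
    [-2,2,105],
    [-2,2,114],
    [-2,2,114],
    [-2,2,114],
    [-2,2,114],
    [-2,2,114]
  ],
  "rot": [
    [0,0,0],
    [0,0,0],
    [0,0,0],
    [0,0,0],
    [0,0,0],
    [0,0,0],
    [0,0,0],
    [0,0,0],
    [0,0,0],
    [0,0,0]
  ],
  "grip": [0.55,0.55,0.55,0.55,0.55,0.55,0.55,0.45,0.35,0.2]
}}

```text
time_s: 15.9
eef_pos: [0.5933, 0.1788, 0.1967]
eef_rot: [0.001, 0.682, 0.731, 0.001]
wrist_force: [2.4, 0.3, 2.4]
opening: 0.236
grasp_force: 58.6
```

Request:
{"name": "play_rows", "arguments": {
  "xyz": [
    [0,0,0],
    [0,0,0],
    [0,0,0],
    [0,0,0],
    [0,0,0],
    [0,0,0],
    [0,0,0],
    [0,0,0],
    [0,0,0],
    [0,0,0]
  ],
  "rot": [
    [0,0,0],
    [0,0,0],
    [0,0,0],
    [0,0,0],
    [0,0,0],
    [0,0,0],
    [0,0,0],
    [0,0,0],
    [0,0,0],
    [0,0,0]
  ],
  "grip": [0.2,0.1,0,0,0,0,0,0,0,0]
}}

```text
time_s: 17.15
eef_pos: [0.5933, 0.1788, 0.1967]
eef_rot: [0.001, 0.682, 0.731, 0.001]
wrist_force: [4.1, 0.4, 6.0]
opening: 0.235
grasp_force: 58.8
```

```bash
python3 - <<'E'
from h import *
t,r=tool();print(t);
O=np.array([.5368,.1753,.03]);B=np.array([.593,.1795,.2277])
ax=R.from_euler('z',.07).apply([0,1,0])
print("bar in tool",(r.inv().apply(B-t)*1000).round(1))
for a in np.arange(.05,.351,.05):
    q=R.from_rotvec(-a*ax); tn=O+q.apply(t-O); print(round(.35-a,2),(r.inv().apply(tn-t)*1000).round(0),(r.inv()*q*r).as_rotvec().round(3))
E
```

```text
[0.59333942 0.17880461 0.19667517]
bar in tool [  0.7  -0.2 -31. ]
0.3 [-0. -8. -3.] [-0.05  0.   -0.  ]
0.25 [ -0. -17.  -5.] [-0.1  0.  -0. ]
0.2 [ -0. -26.  -7.] [-0.15  0.   -0.  ]
0.15 [ -0. -34.  -8.] [-0.2  0.  -0. ]
0.1 [ -0. -43.  -9.] [-0.25  0.   -0.  ]
0.05 [ -0. -52.  -9.] [-0.3  0.  -0. ]
-0.0 [ -0. -61.  -9.] [-0.35  0.   -0.  ]
```

Request:
{"name": "play_rows", "arguments": {
  "xyz": [
    [0,-4,-1],
    [0,-10,-3],
    [0,-17,-5],
    [0,-26,-7],
    [0,-34,-8],
    [0,-43,-9],
    [0,-50,-9],
    [0,-56,-9],
    [0,-60,-9],
    [0,-61,-9]
  ],
  "rot": [
    [-0.025,0,0],
    [-0.06,0,0],
    [-0.1,0,0],
    [-0.15,0,0],
    [-0.2,0,0],
    [-0.25,0,0],
    [-0.29,0,0],
    [-0.32,0,0],
    [-0.345,0,0],
    [-0.35,0,0]
  ],
  "grip": [0,0,0,0,0,0,0,0,0,0]
}}

```text
time_s: 18.4
eef_pos: [0.5312, 0.1749, 0.2054]
eef_rot: [0.119, 0.672, 0.72, 0.128]
wrist_force: [-1.3, 2.8, 5.5]
opening: 0.233
grasp_force: 59.2
```

```bash
python3 - <<'E'
from h import *
t,r=tool();print(t,r.as_matrix().round(3))
ax=R.from_euler('z',.07).apply([0,1,0])
print("bar pos est",t+r.apply([0,0,-.031]), "expected upright",np.array([.5368,.1753,.235])+R.from_euler('z',.07).apply([-.015,0,0]))
for n in("scene","side"):
    c=cam(n);save(c,f"pics/{n}10.png");W=cloud(c);g=cv2.cvtColor(c["color"],cv2.COLOR_RGB2GRAY)
    m=(abs(W[...,0]-.52)<.03)&(W[...,2]>.22)&(W[...,2]<.25)&(((W[...,1]>.205)&(W[...,1]<.235))|((W[...,1]>.12)&(W[...,1]<.15)))&(g<90);print("bar",m.sum(),W[m].mean(0),W[m].min(0),W[m].max(0))
    m=(np.hypot(W[...,0]-.45,W[...,1]-.054)<.045)&(W[...,2]>.005)&(W[...,2]<.02);Q=W[m];print("pad",cv2.minEnclosingCircle(Q[:,:2].astype(np.float32)))
cv2.imwrite("pics/v10.png",np.hstack([cv2.resize(cv2.imread(f"pics/{n}10.png")[120:320,190:410],(400,364)) for n in("scene","side")]))
E
```

```text
[0.5312286  0.17488729 0.20538603] [[-0.069  0.937  0.344]
 [ 0.998  0.065  0.024]
 [ 0.     0.344 -0.939]]
bar pos est [0.52057823 0.1741323  0.23448929] expected upright [0.52183673 0.17425086 0.235     ]
bar 234 [0.51602348 0.20073277 0.24132802] [0.50539718 0.1332401  0.22247729] [0.53287094 0.23488541 0.24762252]
pad ((0.4487736225128174, 0.055765461176633835), 0.029895495623350143)
bar 229 [0.51208705 0.21423643 0.23714531] [0.50356464 0.12007485 0.22005347] [0.52709427 0.23426423 0.24646901]
pad ((0.4467659890651703, 0.052792828530073166), 0.030120672658085823)
```

View pics/v10.png

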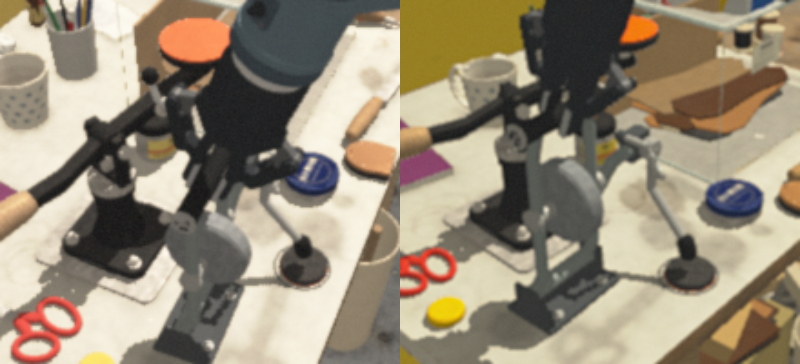

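Request:
{"name": "play_rows", "arguments": {
  "xyz": [
    [0,0,0],
    [0,0,0],
    [0,0,0],
    [0,0,0],
    [0,0,0],
    [0,0,0],
    [0,0,0],
    [0,0,0],
    [0,0,0],
    [0,0,0]
  ],
  "rot": [
    [0,0,0],
    [0,0,0],
    [0,0,0],
    [0,0,0],
    [0,0,0],
    [0,0,0],
    [0,0,0],
    [0,0,0],
    [0,0,0],
    [0,0,0]
  ],
  "grip": [0,0,0,0,0,0,0,0,0,0]
}}

```text
time_s: 19.75
eef_pos: [0.5316, 0.1749, 0.2054]
eef_rot: [0.119, 0.672, 0.72, 0.128]
wrist_force: [-1.0, 2.0, 6.8]
opening: 0.238
grasp_force: 59.4
```

```bash
python3 -c "
from bench import ctrl;print(ctrl.hand_in())"
```

```text
the job is handed in; nothing more can be done
None
```

I've handed the job in at about 20 s: the pad is within about 3 mm of the ring's centre, the kickstand has snapped down over it, and the gripper is holding the frame upright by its top bar, about 0.01–0.02 rad forward by the cameras. The hand-in gave no verdict.

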